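# Release the screwdriving station from its button boxes

### The job

Release the screwdriving station for work from its wireless button boxes: with closed fingers press the blue button, then the yellow one, then the green one, each all the way in so that it stays down, and then move clear. Leave the red stop button unpressed. Only press: do not pick up, tip or shove the boxes, and leave the tools and parts around them where they lie.

Things in the scene. Friction and masses are not known exactly. Their poses are not given: they have to be found in the camera images.
- blue_box: loose wireless push-button box with the blue button (one of the three to press): grey and white, 70x70 mm in plan, housing 40 mm high, 0.36 to 0.6 kg, on rubber feet, nothing holds it to the table. Origin at the centre of its underside, z up
- blue_top (a point): the blue cap's top, centre of its almost flat round face (30 mm across): 55 mm above the table when fully out, 47 mm when fully in. It moves with the cap. The cap goes straight down. The cap stands in a bezel whose top is 43 mm above the table
- blue_button (a joint): travel of the blue button in m: 0 fully out, 0.008 fully in, against a solid stop; starts between 0 and 0.001. Needs about 4 N to move, no spring: it stays where it is pushed. Counts as pressed in beyond 0.006
- yellow_box: loose wireless push-button box with the yellow button (one of the three to press): grey and white, 70x70 mm in plan, housing 40 mm high, 0.36 to 0.6 kg, on rubber feet, nothing holds it to the table. Origin at the centre of its underside, z up
- yellow_top (a point): the yellow cap's top, centre of its almost flat round face (30 mm across): 55 mm above the table when fully out, 47 mm when fully in. It moves with the cap. The cap goes straight down. The cap stands in a bezel whose top is 43 mm above the table
- yellow_button (a joint): travel of the yellow button in m: 0 fully out, 0.008 fully in, against a solid stop; starts between 0 and 0.001. Needs about 4 N to move, no spring: it stays where it is pushed. Counts as pressed in beyond 0.006
- green_box: loose wireless push-button box with the green button (one of the three to press): grey and white, 70x70 mm in plan, housing 40 mm high, 0.36 to 0.6 kg, on rubber feet, nothing holds it to the table. Origin at the centre of its underside, z up
- green_top (a point): the green cap's top, centre of its almost flat round face (30 mm across): 55 mm above the table when fully out, 47 mm when fully in. It moves with the cap. The cap goes straight down. The cap stands in a bezel whose top is 43 mm above the table
- green_button (a joint): travel of the green button in m: 0 fully out, 0.008 fully in, against a solid stop; starts between 0 and 0.001. Needs about 4 N to move, no spring: it stays where it is pushed. Counts as pressed in beyond 0.006
- red_box: loose wireless push-button box with the red button (a wide one, the stop button; leave it alone): grey and white, 70x70 mm in plan, housing 40 mm high, 0.36 to 0.6 kg, on rubber feet, nothing holds it to the table. Origin at the centre of its underside, z up
- red_top (a point): the red cap's top, centre of its almost flat round face (38 mm across): 55 mm above the table when fully out, 47 mm when fully in. It moves with the cap. The cap goes straight down. The cap stands in a bezel whose top is 43 mm above the table
- red_button (a joint): travel of the red button in m: 0 fully out, 0.008 fully in, against a solid stop; starts between 0 and 0.001. Needs about 4 N to move, no spring: it stays where it is pushed. Counts as pressed in beyond 0.006
- cutters: red-handled side cutters, 47x131x12 mm, loose bystander lying on the table; origin at the centre of its underside
- tape: roll of masking tape, 62x66x19 mm, loose bystander lying on the table; origin at the centre of its underside
- housing: small black moulded housing, 40x63x16 mm, loose bystander lying on the table; origin at the centre of its underside
- dish: steel dish of screws, 68 mm across, 17 mm high, loose bystander lying on the table; origin at the centre of its underside
- screwdriver_a: black-handled screwdriver, 30x206x29 mm, loose bystander lying on the table; origin at the centre of its underside
- hex_key_0: steel hex key, 34x114x8 mm, loose bystander lying on the table; origin at the centre of its underside
Things that resemble listed ones, but are neither listed nor needed, are in the scene too. What is shaped like the blue_box but orange is not meant.

How it is judged:
On the way, in this order (a step that is already met when the one before it is completed fails the run):
1. the blue button is pressed in (value of joint blue_button above 0.006 m), for 0.2 s.
2. the yellow button is pressed in (value of joint yellow_button above 0.006 m), for 0.2 s.
3. the green button is pressed in (value of joint green_button above 0.006 m), for 0.2 s.
At the end, for the whole second after the job is handed in: blue, yellow and green buttons are in by more than 6 of their 8 mm, the red one by less than 3 mm; all four boxes stand flat (within 0.1 rad), still, within 20 mm of where they stood; tools and parts lie within 20 mm of where they lay (value of joint each of blue_button, yellow_button, green_button above 0.006 m and value of joint red_button below 0.003 m and distance of each of blue_box, yellow_box, green_box, red_box, cutters, tape, housing, dish, screwdriver_a, hex_key_0 from where it was at the start of the episode below 0.02 m and height (world z) of each of blue_box, yellow_box, green_box, red_box below 0.005 m and angle between each of blue_box, yellow_box, green_box, red_box's own z axis and vertical below 0.1 rad and linear speed of each of blue_box, yellow_box, green_box, red_box below 0.02 m/s); the robot touches nothing.
It fails at once if the yellow button is pressed (3 mm) before the blue one is in (value of joint yellow_button above 0.003 m and value of joint blue_button below 0.006 m).
It fails at once if the green button is pressed (3 mm) before the yellow one is in (value of joint green_button above 0.003 m and value of joint yellow_button below 0.006 m).
It fails at once if the red stop button is pressed (3 mm) (value of joint red_button above 0.003 m).
It fails at once if a button box is picked up, tipped or shoved (8 mm up, 0.2 rad, 20 mm) (height (world z) of any of blue_box, yellow_box, green_box, red_box above 0.008 m or angle between any of blue_box, yellow_box, green_box, red_box's own z axis and vertical above 0.2 rad or distance of any of blue_box, yellow_box, green_box, red_box from where it was at the start of the episode above 0.02 m).
It fails at once if a tool or part is moved or picked up (20 mm) (distance of any of cutters, tape, housing, dish, screwdriver_a, hex_key_0 from where it was at the start of the episode above 0.02 m).
It also fails if it takes over 43 s, if anything falls off the work surface, if the arm or the gripper's body presses on something with over 40 N, if the wrist force passes 120 N, or if a joint passes its speed limit or range.

### The arm

A 6-joint arm with a two-finger parallel gripper is mounted at the origin on a cart in front of the work surface, level with it; the furniture and walls round the work are solid. World frame = base frame: x ahead of the robot, y to its left, z up, the work surface at z = 0. Lengths are in m, angles in rad, forces in N, time in s.
With the tool pointing down it reaches from about 0.25 to 0.775 m from the base axis. Payload 4 kg.
Tool frame: the origin (TCP) lies midway between the tips of the shut fingers; the grasp point (between the pads) lies 19 mm behind it; z points along the fingers, x is the direction in which the jaws open and shut, and the axes are right-handed (so a half turn about z gives the same grasp; the last joint's range is limited). The gripper opens to 85 mm and grips with 20 to 120 N. Pads are 22 mm wide; open, the fingers measure 114 mm over their backs; the gripper's body (76 mm by 85 mm) begins 54 mm behind the grasp point. The pads swing forward as they close: fully open they stand 13 mm farther back than shut.
Start: joints at [1.185, 0.087, 1.371, -0, 1.684, -0.103], TCP at [0.153, 0.528, 0.231] pointing down, gripper open.
Joint ranges: [-3.1, 3.1], [-0.76, 2.03], [0.27, 2.55], [-1.08, 4.22], [0.17, 2.65], [-2.57, 2.57]. Speed limits (rad/s): [2.79, 2.79, 3.14, 3.14, 3.14, 3.14].

### API

Orientations are given as a unit quaternion [x, y, z, w].
In Python, from bench import sensors, imaging, workorder gives the robot as it stands.
- The arm moves only by the tool servo_tool, never from a script. Its arguments are lists of equal length, an entry for each row: "fingers": the finger opening in mm, from 0 to 85.4; "dp": the shift along the world's x, y, z in mm, a list of three; "twist": the turn about the world's z in degrees. A call has 1 to 20 rows; each row is the pose to reach, as a shift and turn from the pose commanded when the call began; what a row does not reach only later rows make up. A row lasts 1/12 s, in which the tool goes at most 41.7 mm and 7.16 degrees, less where a joint would pass 70% of its speed; a pose out of reach is approached as far as the arm can. A call with a gripper value outside its range is refused whole. The fingers move at their own pace and stop on an object; "grip_force" is the grip in N (left out, the last holds). Time passes only in rows, so rows that repeat a pose let the fingers close. It gives the time, the measured TCP pose, the force and the opening at its end, in the units of the state.
- sensors.state(): the state, without advancing time (a new reading comes with each control period).
- imaging.capture(name): name is "side" or "top"; returns (picture, depth): 480x640x3 uint8, red, green, blue; 480x640 float32, m along the optical axis (not along the pixel's ray), 0 where there is no reading.
- imaging.camera_model(name): a dict with "fx", "fy", "cx", "cy" (pixels), "k1" (the pictures are not rectified: a ray, as slopes to the right and down, at radius r is drawn at 1 + k1 r^2 times it, then the intrinsics apply), "R" (3x3) and "t" (3): a world point X has camera coordinates R X + t. Camera axes: x right, y down, z forward; pixel columns grow to the right and rows downward; lengths in m; the calibration is good to about 2 mm. A picture is of the moment at which its call begins. camera_model takes no time and is no camera call.
- workorder.sign_off(): hands the job in, once; it reports no verdict.
The state is a dict: "t": time; "joint_positions": joint angles; "qd": joint speeds; "joint_efforts": joint torques, N m; "eef_pos": TCP position; "eef_rot": TCP orientation; "ft_force": force on the tool from outside, world axes, zero at the start; "moment": the same for the moment, N m; "opening": opening from 0.0 (shut) to 1.0 (fully open).
Only numpy, scipy, OpenCV 4.12 (cv2) and the standard library are available. Lean on these libraries where they do the work, as an engineer would, in place of code of your own. Each camera call takes 0.05 s, during which the arm holds its last target.

## Working session

There is one attempt and no reset: what is moved stays moved. The work goes in short steps, Python scripts to look and compute and a tool call to move; the robot and the scene stay as the last step left them, time stands still between calls to the robot, and variables do not carry over. Pictures are saved under pics/ and viewed, and the job is handed in when it is done.

Besides the shell and the picture viewer there is one more tool, called after ">>>" as a command line: name --pt "numbers of a row" for each row, then --argument value for the rest. servo_tool: Moves the arm, as the interface text tells. Its arguments: {"type":"object","properties":{"fingers":{"type":"array","items":{"type":"number"}},"dp":{"type":"array","items":{"type":"array","items":{"type":"number"}}},"twist":{"type":"array","items":{"type":"number"}},"grip_force":{"type":"number"}},"required":["fingers","dp","twist"]}

```bash
mkdir -p pics
cat > h.py <<'E'
import numpy as np, cv2
from bench import sensors, imaging, workorder
def ray(name,u,v):
    m=imaging.camera_model(name); R=np.array(m["R"]);t=np.array(m["t"])
    K=np.array([[m["fx"],0,m["cx"]],[0,m["fy"],m["cy"]],[0,0,1]])
    p=cv2.undistortPoints(np.array([[[u,v]]],float),K,np.array([m["k1"],0,0,0,0.]))[0,0]
    return -R.T@t, R.T@np.array([p[0],p[1],1.])
def onplane(name,u,v,z):
    o,d=ray(name,u,v); return o+d*(z-o[2])/d[2]
def tri(a,b):
    o1,d1=ray(*a);o2,d2=ray(*b)
    s=np.linalg.lstsq(np.stack([d1,-d2],1),o2-o1,rcond=None)[0]
    p,q=o1+s[0]*d1,o2+s[1]*d2
    return (p+q)/2,np.linalg.norm(p-q)
E
python3 - <<'E'
from h import *
for n in("top","side"):
    p,d=imaging.capture(n); cv2.imwrite(f"pics/{n}0.png",p[:,:,::-1]); np.save(f"{n}0.npy",d)
    m=imaging.camera_model(n);print(n,-np.array(m["R"]).T@np.array(m["t"]),m["k1"],m["fx"])
print(sensors.state())
E
```

```text
top [ 0.43313716 -0.01834176  1.06540251] -0.04326978982848703 493.3358919001255
side [ 0.13804508 -0.69708512  0.4572445 ] -2.2444925744127664e-05 483.98021390093936
{'t': 0.1, 'joint_positions': array([ 1.18494092e+00,  8.79157058e-02,  1.37211639e+00, -2.38382017e-05,
        1.68357816e+00, -1.03143072e-01]), 'qd': array([-0.0012724 , -0.00105311, -0.00461656, -0.00189444, -0.00053327,
       -0.00074704]), 'joint_efforts': array([ 2.10059901e-03, -3.53018260e+01, -3.14217782e+01, -1.73447497e-04,
        7.96383305e-03,  2.30815431e-05]), 'eef_pos': array([0.15329611, 0.52774453, 0.23023051]), 'eef_rot': array([ 7.99675741e-01,  6.00431254e-01, -8.58692320e-04,  5.29592615e-04]), 'ft_force': array([-0.24443205,  0.49199002, -0.26102994]), 'moment': array([-0.04609849,  0.01045303,  0.02147869]), 'opening': 1.0003921296236415}
```

View pics/top0.png

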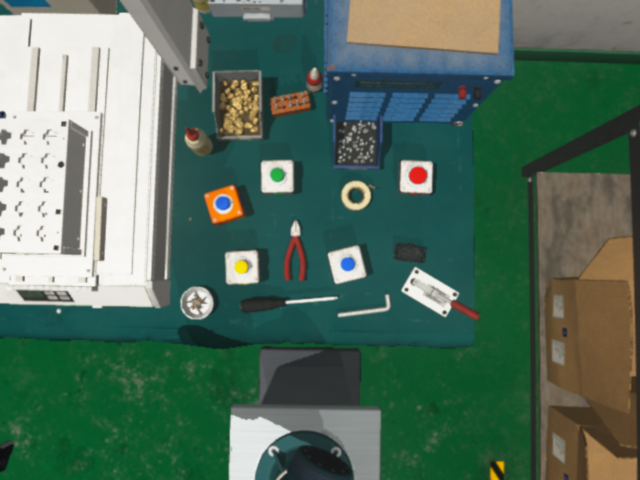

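View pics/side0.png

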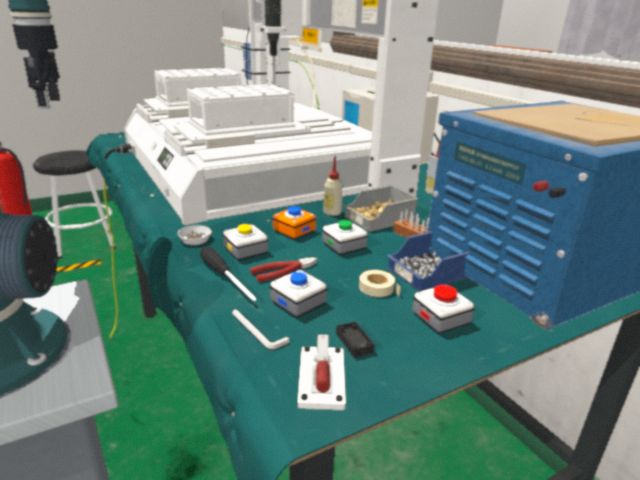

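The top view shows the blue cap at (348,264), yellow at (241,267), green at (278,175) and red at (418,175). The orange decoy, which also has a blue cap, is at (223,204). In the side view the same caps are at blue (299,279), yellow (245,229), green (344,225) and red (445,293), with the decoy at (294,211).

```bash
cat > m.py <<'E'
from h import *
seeds={"blue":((348,264),(299,279)),"yellow":((241,267),(245,229)),"green":((278,175),(344,225)),"red":((418,175),(445,293)),"decoy":((223,204),(294,211))}
hue={"blue":(100,130),"decoy":(100,130),"yellow":(20,35),"green":(45,85),"red":(170,10)}
def cap(img,seed,c):
    hsv=cv2.cvtColor(img,cv2.COLOR_RGB2HSV);h,s,v=cv2.split(hsv);a,b=hue[c]
    m=((h>=a)&(h<=b)) if a<b else ((h>=a)|(h<=b))
    m=(m&(s>120)&(v>70)).astype(np.uint8)
    n,l,st,ce=cv2.connectedComponentsWithStats(m,connectivity=4)
    k=l[seed[1],seed[0]]
    return ce[k],st[k] if k else None
if __name__=="__main__":
    T=cv2.imread("pics/top0.png")[:,:,::-1].copy();S=cv2.imread("pics/side0.png")[:,:,::-1].copy()
    dt,ds=np.load("top0.npy"),np.load("side0.npy")
    for c,(a,b) in seeds.items():
        ca,sa=cap(T,a,c);cb,sb=cap(S,b,c)
        print(c,ca.round(1),sa,cb.round(1),sb)
        P,g=tri(("top",*ca),("side",*cb))
        m=imaging.camera_model("top");o,d=ray("top",*ca);Q=o+d*dt[int(round(ca[1])),int(round(ca[0]))]
        m=imaging.camera_model("side");o,d=ray("side",*cb);W=o+d*ds[int(round(cb[1])),int(round(cb[0]))]
        print("  tri",P.round(4),"gap",round(g,4),"plane",onplane("top",*ca,.054).round(4),"topdepth",Q.round(4),"sidedepth",W.round(4),"r",np.hypot(*P[:2]).round(3))
E
python3 m.py
```

```text
blue [347.3 263.9] [341 258  14  13 141] [298.1 278.1] [291 272  16  13 163]
  tri [ 0.4558 -0.0809  0.0481] gap 0.0012 plane [ 0.4552 -0.0803  0.054 ] topdepth [ 0.4551 -0.0802  0.0559] sidedepth [ 0.452  -0.0896  0.0538] r 0.463
yellow [240.8 266.5] [234 260  14  14 149] [244.3 228.5] [238 224  14  10 115]
  tri [0.4466 0.1381 0.0497] gap 0.0012 plane [0.446  0.1377 0.054 ] topdepth [0.4459 0.1374 0.0562] sidedepth [0.4437 0.1286 0.0542] r 0.467
green [276.8 174.4] [271 169  13  12 126] [344.5 223.3] [337 219  15  10 116]
  tri [0.6391 0.0683 0.0521] gap 0.001 plane [0.6382 0.0684 0.054 ] topdepth [0.6379 0.0683 0.0556] sidedepth [0.6363 0.0631 0.0547] r 0.643
red [417.6 175. ] [409 167  18  17 236] [445.  292.5] [434 284  24  18 336]
  tri [ 0.6441 -0.226   0.0491] gap 0.0019 plane [ 0.6423 -0.2244  0.054 ] topdepth [ 0.6424 -0.2245  0.0535] sidedepth [ 0.6392 -0.2317  0.0538] r 0.683
decoy [222.2 202.9] [216 197  13  13 138] [294.  209.7] [287 206  15   9 102]
  tri [0.5782 0.1803 0.0512] gap 0.0021 plane [0.5768 0.1802 0.054 ] topdepth [0.5765 0.1798 0.0562] sidedepth [0.5761 0.1737 0.0541] r 0.606
```

Cap tops measure about 54–56 mm high by depth, which agrees with the text. Triangulation comes out lower because the side blobs include the cap's flank. I'll close the fingers and move to a point above blue.

>>> servo_tool --fingers '[0,0,0,0,0,0,0,0,0,0,0,0,0,0,0,0,0,0,0,0]' --pt "5 -10 0" --pt "15 -30 0" --pt "30 -61 0" --pt "48 -97 0" --pt "66 -134 0" --pt "84 -170 0" --pt "103 -207 0" --pt "121 -243 0" --pt "139 -280 0" --pt "157 -316 0" --pt "175 -353 0" --pt "193 -389 0" --pt "211 -426 0" --pt "230 -462 0" --pt "248 -499 0" --pt "264 -532 0" --pt "278 -560 0" --pt "290 -584 0" --pt "298 -600 0" --pt "302 -608 0" --twist '[0,0,0,0,0,0,0,0,0,0,0,0,0,0,0,0,0,0,0,0]'

```text
t: 1.77
eef_pos: [0.4553, -0.0824, 0.2307]
eef_rot: [0.801, 0.599, -0.001, -0.0]
ft_force: [-0.2, -1.1, -0.6]
opening: -0.002
```

>>> servo_tool --fingers '[0,0,0,0,0,0,0]' --pt "0 0 -25" --pt "0 0 -60" --pt "0 0 -100" --pt "0 0 -130" --pt "0 0 -150" --pt "0 0 -155" --pt "0 0 -155" --twist '[0,0,0,0,0,0,0]'

```text
t: 2.35
eef_pos: [0.4537, -0.079, 0.0746]
eef_rot: [0.8, 0.601, -0.001, -0.002]
ft_force: [-0.5, -0.2, -0.2]
opening: 0.003
```

Run:
```python
from h import *
print(sensors.state()["eef_pos"])
a=[]
for n in("top","side"):
    p,d=imaging.capture(n)
    m=imaging.camera_model(n);c=np.array([[348,264],[298,278]][n=="side"])
    q=p[c[1]-60:c[1]+60,c[0]-60:c[0]+60,::-1]; a.append(cv2.resize(q,(400,400),interpolation=cv2.INTER_CUBIC))
cv2.imwrite("pics/hover1.png",np.hstack(a))
```

```text
[ 0.45365531 -0.07904635  0.074619  ]
```

View pics/hover1.png

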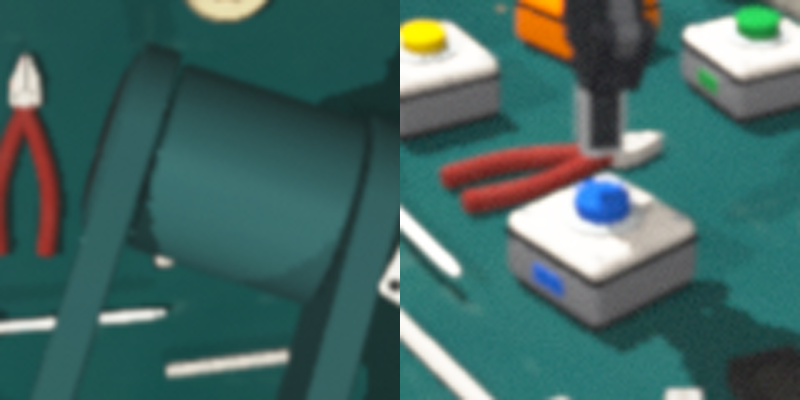

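The side view shows the fingertips centred just above the blue cap. The arm hides the cap in the top view. Pressing now.

>>> servo_tool --fingers '[0,0,0,0,0,0,0,0,0,0]' --pt "0 0 -8" --pt "0 0 -15" --pt "0 0 -19" --pt "0 0 -21" --pt "0 0 -23" --pt "0 0 -25" --pt "0 0 -27" --pt "0 0 -28" --pt "0 0 -28" --pt "0 0 -28" --twist '[0,0,0,0,0,0,0,0,0,0]'

```text
t: 3.28
eef_pos: [0.4555, -0.0798, 0.0483]
eef_rot: [0.8, 0.6, 0.0, 0.0]
ft_force: [-1.8, 1.6, 2.3]
opening: 0.001
```

>>> servo_tool --fingers '[0,0,0,0,0]' --pt "0 0 -1" --pt "0 0 -2" --pt "0 0 -3" --pt "0 0 -3" --pt "0 0 -3" --twist '[0,0,0,0,0]'

```text
t: 3.7
eef_pos: [0.4556, -0.0799, 0.0468]
eef_rot: [0.8, 0.6, 0.0, 0.0]
ft_force: [-5.2, 1.8, 10.1]
opening: -0.001
```

The tip is at 46.8 mm and the force has risen to 10 N, so the cap is on its stop. Raising and checking.

>>> servo_tool --fingers '[0,0,0,0,0,0]' --pt "0 0 5" --pt "0 0 20" --pt "0 0 45" --pt "0 0 75" --pt "0 0 95" --pt "0 0 100" --twist '[0,0,0,0,0,0]'

```text
t: 4.2
eef_pos: [0.4582, -0.0806, 0.1495]
eef_rot: [0.8, 0.6, 0.003, 0.004]
ft_force: [0.1, -0.5, 0.1]
opening: 0.002
```

```bash
cat > chk.py <<'E'
from h import *
import sys
p,d=imaging.capture("side");q=cv2.imread("pics/side0.png")
f=lambda i:cv2.resize(i[170:350,190:490],(400,240),interpolation=cv2.INTER_CUBIC)
f=lambda i:cv2.resize(i[170:350,190:490],(600,300),interpolation=cv2.INTER_CUBIC)
cv2.imwrite(sys.argv[1],np.vstack([f(q),f(p[:,:,::-1])]))
print(sensors.state()["eef_pos"])
E
python3 chk.py pics/c1.png
```

```text
[ 0.45771647 -0.08050743  0.14851705]
```

View pics/c1.png

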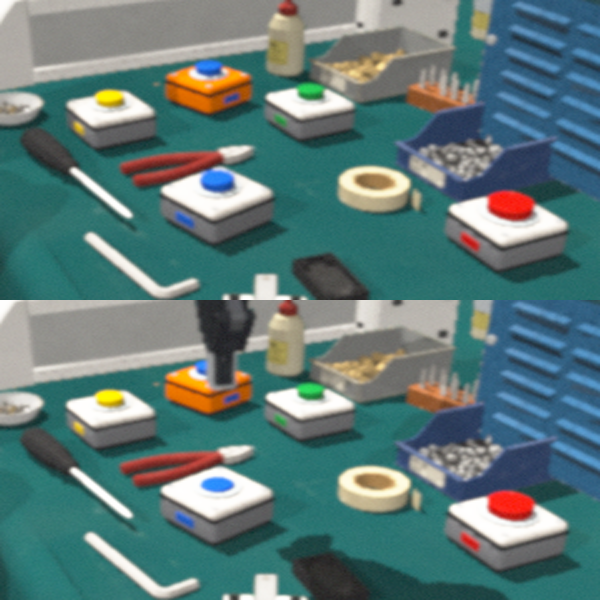

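The blue cap is now flush in its bezel (lower half, around (217,485)), and nothing has shifted. Next is yellow.

>>> servo_tool --fingers '[0,0,0,0,0,0,0,0,0,0,0,0,0,0]' --pt "-1 12 0" --pt "-2 40 0" --pt "-3 75 0" --pt "-5 110 0" --pt "-6 145 0" --pt "-7 175 0" --pt "-8 200 0" --pt "-9 213 0" --pt "-9 218 0" --pt "-9 218 -15" --pt "-9 218 -40" --pt "-9 218 -60" --pt "-9 218 -69" --pt "-9 218 -69" --twist '[0,0,0,0,0,0,0,0,0,0,0,0,0,0]'

```text
t: 5.42
eef_pos: [0.4435, 0.1374, 0.0723]
eef_rot: [0.8, 0.6, -0.004, -0.002]
ft_force: [-0.2, 0.0, 0.1]
opening: 0.001
```

```bash
python3 chk.py pics/c2.png
```

```text
[0.44498698 0.13769302 0.07439988]
```

View pics/c2.png

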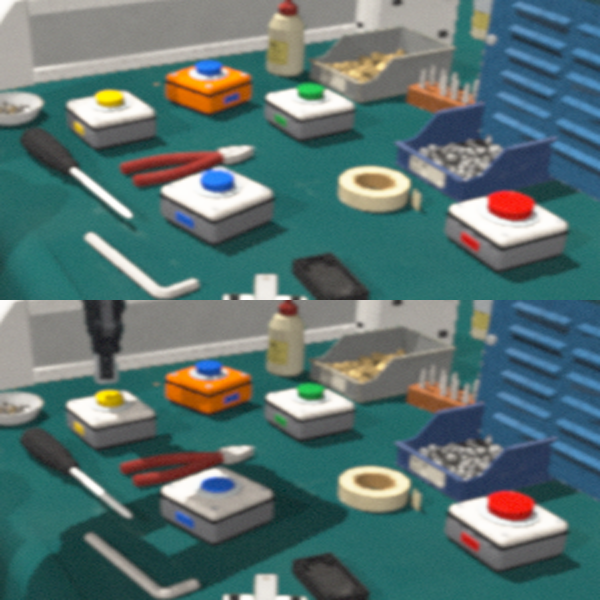

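The fingertips, at about (107,380), are right above the yellow cap at (109,398). Pressing yellow.

>>> servo_tool --fingers '[0,0,0,0,0,0,0,0,0,0,0,0]' --pt "0 0 -8" --pt "0 0 -15" --pt "0 0 -18" --pt "0 0 -20" --pt "0 0 -22" --pt "0 0 -24" --pt "0 0 -26" --pt "0 0 -28" --pt "0 0 -30" --pt "0 0 -31" --pt "0 0 -31" --pt "0 0 -31" --twist '[0,0,0,0,0,0,0,0,0,0,0,0]'

```text
t: 6.47
eef_pos: [0.4468, 0.1382, 0.0468]
eef_rot: [0.8, 0.6, 0.0, 0.0]
ft_force: [-3.8, -0.9, 10.4]
opening: 0.005
```

Yellow is on its stop too: 46.8 mm, 10 N. Lifting for a check.

>>> servo_tool --fingers '[0,0,0,0,0,0]' --pt "0 0 5" --pt "0 0 20" --pt "0 0 45" --pt "0 0 75" --pt "0 0 95" --pt "0 0 100" --twist '[0,0,0,0,0,0]'

```text
t: 6.97
eef_pos: [0.4489, 0.1387, 0.1494]
eef_rot: [0.8, 0.6, 0.004, 0.002]
ft_force: [0.9, 0.4, -0.7]
opening: 0.003
```

```bash
python3 chk.py pics/c3.png
```

```text
[0.44846179 0.13857366 0.14840402]
```

View pics/c3.png

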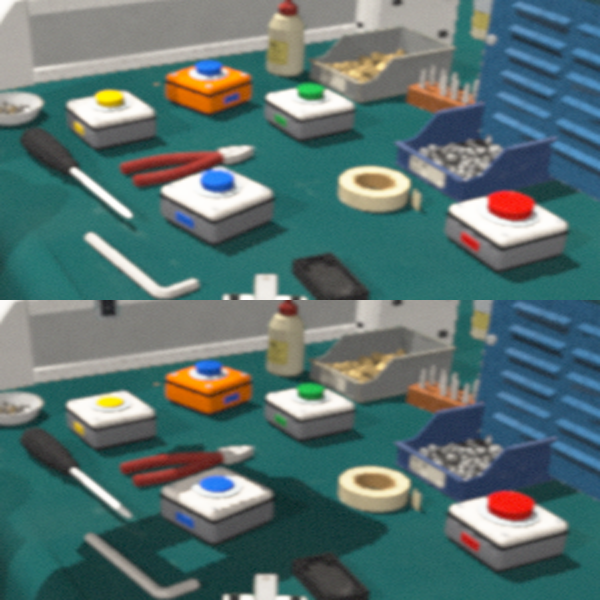

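Yellow is flush at (110,403) and its box hasn't moved. Next is green.

>>> servo_tool --fingers '[0,0,0,0,0,0,0,0,0,0,0,0,0,0]' --pt "10 -4 0" --pt "35 -13 0" --pt "65 -24 0" --pt "98 -36 0" --pt "130 -47 0" --pt "156 -57 0" --pt "176 -64 0" --pt "188 -68 0" --pt "192 -70 0" --pt "192 -70 -15" --pt "192 -70 -40" --pt "192 -70 -60" --pt "192 -70 -69" --pt "192 -70 -69" --twist '[0,0,0,0,0,0,0,0,0,0,0,0,0,0]'

```text
t: 8.18
eef_pos: [0.6353, 0.0681, 0.0711]
eef_rot: [0.8, 0.6, -0.004, -0.003]
ft_force: [-0.6, -0.2, 0.1]
opening: -0.001
```

```bash
python3 chk.py pics/c4.png
```

```text
[0.63678147 0.06817476 0.07370768]
```

View pics/c4.png

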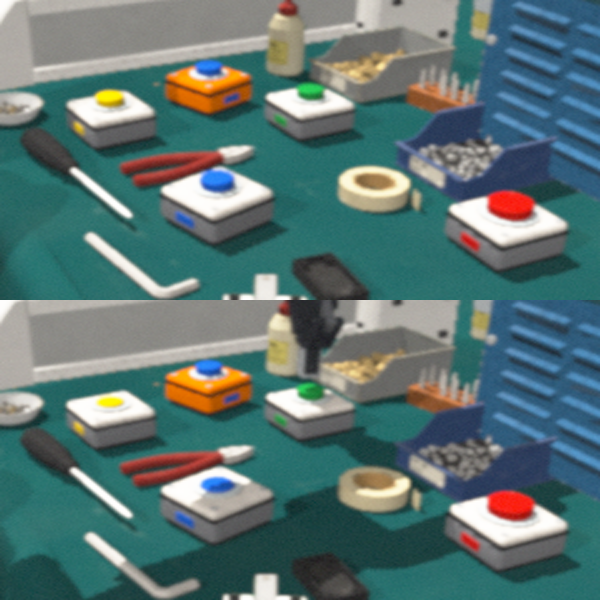

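The fingertips, at about (309,375), are above the green cap at (311,391). Pressing green.

>>> servo_tool --fingers '[0,0,0,0,0,0,0,0,0,0,0,0]' --pt "0 0 -8" --pt "0 0 -15" --pt "0 0 -18" --pt "0 0 -20" --pt "0 0 -22" --pt "0 0 -24" --pt "0 0 -26" --pt "0 0 -28" --pt "0 0 -30" --pt "0 0 -31" --pt "0 0 -31" --pt "0 0 -31" --twist '[0,0,0,0,0,0,0,0,0,0,0,0]'

```text
t: 9.23
eef_pos: [0.6388, 0.0682, 0.0469]
eef_rot: [0.8, 0.6, 0.0, 0.0]
ft_force: [-3.5, -0.3, 7.0]
opening: -0.002
```

Green reached its stop as well: 46.9 mm, 7 N. Lifting and moving back clear.

>>> servo_tool --fingers '[0,0,0,0,0,0,0,0,0,0,0,0,0,0,0,0,0,0]' --pt "0 0 5" --pt "0 0 20" --pt "0 0 50" --pt "0 0 85" --pt "0 0 120" --pt "0 0 150" --pt "-10 0 170" --pt "-35 0 180" --pt "-65 0 185" --pt "-95 0 185" --pt "-125 0 185" --pt "-155 0 185" --pt "-185 0 185" --pt "-210 0 185" --pt "-225 0 185" --pt "-230 0 185" --pt "-230 0 185" --pt "-230 0 185" --twist '[0,0,0,0,0,0,0,0,0,0,0,0,0,0,0,0,0,0]'

```text
t: 10.73
eef_pos: [0.4092, 0.0682, 0.2303]
eef_rot: [0.8, 0.6, 0.001, 0.0]
ft_force: [-0.7, -0.6, 0.2]
opening: 0.002
```

```bash
python3 chk.py pics/c5.png
python3 - <<'E'
from m import *
p,d=imaging.capture("top"); s,ds=imaging.capture("side")
S0=cv2.imread("pics/side0.png")[:,:,::-1].copy()
for c,(a,b) in seeds.items():
    cb,_=cap(s,b,c); c0,_=cap(S0,b,c)
    o,dd=ray("side",*cb);print(c,"side px",c0.round(1),cb.round(1),"z",np.median([ray("side",u,v)[0][2]+ray("side",u,v)[1][2]*ds[v,u] for u in range(int(cb[0])-2,int(cb[0])+3) for v in range(int(cb[1])-1,int(cb[1])+2)]).round(4))
cv2.imwrite("pics/top5.png",p[:,:,::-1])
E
```

```text
[0.40938896 0.06811786 0.23019329]
blue side px [298.1 278.1] [298.2 280.3] z 0.0465
yellow side px [244.3 228.5] [244.6 230.7] z 0.0473
green side px [344.5 223.3] [344.8 226.6] z 0.0467
red side px [445.  292.5] [445.  292.4] z 0.054
decoy side px [294.  209.7] [294.1 209.7] z 0.055
```

View pics/c5.png

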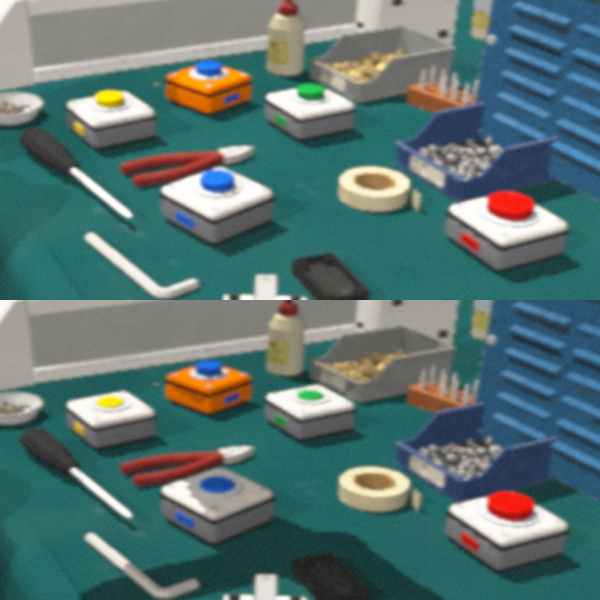

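View pics/top5.png

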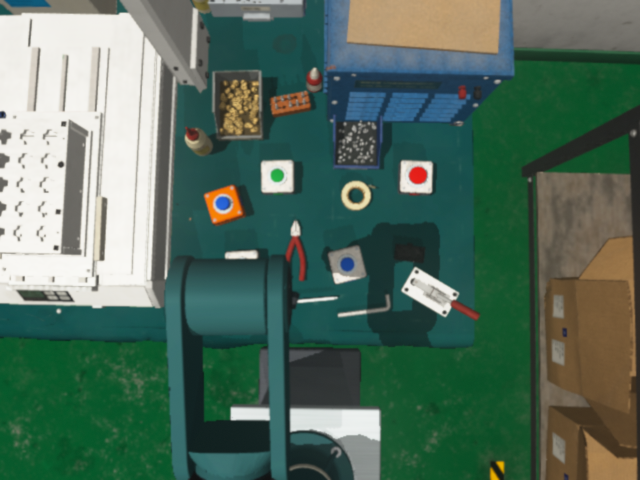

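All three caps are flush at about 47 mm, red is still at 54 mm, and nothing in view has moved. The arm is clear at z = 0.23 m, so I'm handing the job in.

```bash
python3 -c "
from bench import workorder
print(workorder.sign_off())"
```

```text
the job is handed in; nothing more can be done
None
```

I pressed blue, then yellow, then green with closed fingers, each down to its stop, then moved clear and handed the job in at about 11 s. No verdict was reported. At each stop the fingertips were at about 47 mm and the wrist force was 7–10 N.

**Last checks:** side-camera depth put the blue, yellow and green caps at 46.5, 47.3 and 46.7 mm, so all three are fully in. Red read 54 mm (not pressed). The side view, set against the first picture, shows no box, tool or part moved. The arm hid part of the last top view, around the yellow box, screwdriver and dish, so those were checked only from the side.

**Disagreement:** at the start, triangulation put the cap tops at 48–52 mm, against 54–56 mm by depth. The side-view colour patches include the caps' flanks, which pulls that figure down. I took the positions from the top view and the heights from depth.

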